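# Peel the bearing's tray off a sticky nested stack and hold it out

### The job

The round bearing lies in the top tray of one of the two stacks of nested trays, a brake pad in that of the other, and the top trays stick in the sprung posts of their stacks. Take the tray with the bearing by its upright corner tab and peel it off: raise the tab's corner while the opposite corner still sits in the stack, then lift the whole tray away, with the bearing staying in it and the tray below staying in its stack. Finish while holding the tray up in the air in the gripper, about level, still and centred over the black rubber mat, some 20 cm above the bench; leave the other stack, the carton, the tin and the spanner alone.

Things in the scene. Friction and masses are not known exactly. Their poses are not given: they have to be found in the camera images.
- tray_1: Shallow formed grey plastic tray, top of stack 1, the only one there with a tab (at its -x +y corner, see tab). Origin: centre of the underside, z up, 56 mm above the bench at the start. Flange outline 170 mm along x, 120 mm along y; flange top 30 mm, floor top 2.5 mm above the origin; tapering walls, 130x80 mm floor; about 80 g.
- tab_1 (a point): Middle of the top edge of tray_1's tab, at (-79, +54, +60) mm in the tray's frame, same axes. The tab is an upright plate on the flange corner: 30 mm wide, 5 mm thick, 30 mm high above the flange top; its thin direction is horizontal along (-170, +120) in the tray's frame, about along the diagonal through the tray's centre.
- far_1 (a point): Top of the flange of tray_1 at the corner opposite to the tab, at (+80, -55, +30) mm in the tray's frame.
- under_1: Tray nested directly below tray_1: same shape, no tab, 160 g, origin 14 mm lower (42 mm above the bench), loose on a fixed frame of like trays. Corner posts of the frame (tops 81 mm above the bench, 11-15 mm outside the short sides) carry sprung rubber pads that press on the top tray under its flange: each holds it with 1 to 3 N (sideways spring 1 N per mm) until lifted some 10 mm.
- tray_2: Shallow formed grey plastic tray, top of stack 2, the only one there with a tab (at its -x +y corner, see tab). Origin: centre of the underside, z up, 56 mm above the bench at the start. Flange outline 170 mm along x, 120 mm along y; flange top 30 mm, floor top 2.5 mm above the origin; tapering walls, 130x80 mm floor; about 80 g.
- tab_2 (a point): Middle of the top edge of tray_2's tab, at (-79, +54, +60) mm in the tray's frame, same axes. The tab is an upright plate on the flange corner: 30 mm wide, 5 mm thick, 30 mm high above the flange top; its thin direction is horizontal along (-170, +120) in the tray's frame, about along the diagonal through the tray's centre.
- far_2 (a point): Top of the flange of tray_2 at the corner opposite to the tab, at (+80, -55, +30) mm in the tray's frame.
- under_2: Tray nested directly below tray_2: same shape, no tab, 160 g, origin 14 mm lower (42 mm above the bench), loose on a fixed frame of like trays. Corner posts of the frame (tops 81 mm above the bench, 11-15 mm outside the short sides) carry sprung rubber pads that press on the top tray under its flange: each holds it with 1 to 3 N (sideways spring 1 N per mm) until lifted some 10 mm.
- bearing: A round steel bearing, 40 mm across and 12 mm high, 50 g, lying flat in one of the two top trays. Origin: centre of its underside.
- pad: A steel brake pad, a rectangular plate 46x28x12 mm, 50 g, lying in the other top tray. Origin: centre of its underside.
- mat: A square black rubber mat, 130x130x4 mm, fixed on the bench between the two stacks. Origin: centre of its underside.
- table: The bench; its top is at height 0.
- carton: A closed cardboard carton, 100x130x75 mm, beyond the mat. A bystander. Origin: centre of its underside.
- tin: A tin, 64 mm across and 85 mm high, beyond the mat. A bystander. Origin: centre of its underside.
- spanner: A flat steel spanner 130 mm long lying on the bench between the mat and the robot. A bystander. Origin: middle of its length, on its underside.
Things that resemble listed ones, but are neither listed nor needed, are in the scene too. Leave any orange look-alike of the pad alone.

How it is judged:
By the outcome, as a careful person would: the job done as asked, in the order asked, and still so for the second after the job is handed in, while the arm keeps its last pose, push and grip.
It also fails if it takes over 42 s, if anything falls off the work surface, if the arm or the gripper's body presses on something with over 40 N, if the wrist force passes 120 N, or if a joint passes its speed limit or range.

### The arm

A 6-joint arm with a two-finger parallel gripper is mounted at the origin on the work surface. World frame = base frame: x ahead of the robot, y to its left, z up, the work surface at z = 0. Lengths are in mm, angles in degrees, forces in N, time in s.
With the tool pointing down it reaches from about 350 to 850 mm from the base axis. Payload 8.1 kg.
Tool frame: the origin (TCP) lies at the very end of the fingers, on their centre line; the grasp point (between the pads) lies r.tcp_to_grasp behind it (r.tcp_to_grasp is the distance from the TCP to the grasp point, in mm); z points along the fingers, y is the line along which they close (so a half turn about z gives the same grasp; the last joint's range is limited). The gripper opens to 85 mm and grips with 20 to 120 N. Pads are 22 mm wide; open, the fingers measure 114 mm over their backs; the gripper's body (76 mm by 85 mm) begins 54 mm behind the grasp point. The pads swing forward as they close: fully open they stand 13 mm farther back than shut.
Start: joints at [-73.19, 7.471, 85.268, -0, 87.261, -4.893], TCP at [221.903, -557.462, 231.292] pointing down, gripper open.
Joint ranges: [-169.43, 169.43], [-51.17, 129.36], [1.28, 143.12], [-76.62, 256.62], [0, 156.53], [-152.29, 152.29]. Speed limits (degrees/s): [136.94, 136.94, 159.86, 180, 180, 180].

### API

Orientations are given as [roll, pitch, yaw] about the fixed x, y, z axes, in that order (R = Rz(yaw) Ry(pitch) Rx(roll)).
In Python, from bench import r gives the robot as it stands.
- The arm moves only by the shell command python3 -m handwheel 'ROWS' [OPENING] [FORCE]. ROWS is JSON, a list of rows, each a list of 4 numbers: the shift along the tool's x, y, z in m, then the turn about the tool's z in degrees. A call has 1 to 10 rows; each row shifts and turns the commanded pose from where the row before left it, along the tool's axes as they then stand; what a row does not reach is not made up. A row lasts 1/10 s, in which the tool goes at most 50 mm and 8.59 degrees, less where a joint would pass 70% of its speed; a pose out of reach is approached as far as the arm can. A call is refused whole if a number of a shift passes 0.05 or a number of a turn 8.59, either way. A call with a gripper value outside its range is refused whole. OPENING is the finger opening in m, from 0 to 0.0854, set as the call begins (- or left out, the last holds). The fingers move at their own pace and stop on an object; FORCE is the grip in N (left out, the last holds). Time passes only in rows, so rows that do not move let the fingers close. It gives the time, the measured TCP pose, the force, the opening and the grip force at its end, in the units of the state.
- r.sense(): the state, without advancing time (a new reading comes with each control period).
- r.snapshot(name): name is "side" or "top"; returns the picture (400x640x3 uint8, red, green, blue); there is no depth.
- r.camera_params(name): a dict with "fx", "fy", "cx", "cy" (pixels), "R" (3x3) and "t" (3): a world point X has camera coordinates R X + t. Camera axes: x right, y down, z forward; pixel columns grow to the right and rows downward; lengths in mm; the calibration is good to about 2 mm. A picture is of the moment at which its call begins. camera_params takes no time and is no camera call.
- r.hand_in(): hands the job in; it is judged then, once.
The state is a dict: "time": time; "joint_pos": joint angles; "qd": joint speeds; "joint_efforts": joint torques, N m; "tool_pos": TCP position; "tcp_rot": TCP orientation; "ft_force": force on the tool from outside, world axes, zero at the start; "wrist_torque": the same for the moment, N m; "finger_gap": finger opening in mm; "grip_force": force on a finger pad.
Only numpy, scipy, OpenCV 4.12 (cv2) and the standard library are available. Lean on these libraries where they do the work, as an engineer would, in place of code of your own. Each camera call takes 0.05 s, during which the arm holds its last target. There are 200 camera calls.

## Working session

There is one attempt and no reset: what is moved stays moved. The work goes in short steps, Python scripts to look and compute and a shell command to move; the robot and the scene stay as the last step left them, time stands still between calls to the robot, and variables do not carry over. Pictures are saved under pics/ and viewed, at most 10 in all, crops included, and the job is handed in when it is done.

```bash
ls; mkdir -p pics
python3 - <<'E'
from bench import r
import cv2
for n in("top","side"):
    im=r.snapshot(n); cv2.imwrite(f"pics/{n}0.png",im[:,:,::-1]); p=r.camera_params(n); print(n,p)
s=r.sense(); print(s, r.tcp_to_grasp)
E
```

```text
pics
top {'fx': 416.73639004253687, 'fy': 416.73639004253687, 'cx': 324.59431458958136, 'cy': 191.19705026143438, 'R': array([[ 0.0150412 , -0.99966961,  0.02084282],
       [-0.99458119, -0.0171027 , -0.10254637],
       [ 0.10286896, -0.01918746, -0.99450984]]), 't': array([-25.76917794, 568.5586547 , 881.93564229])}
side {'fx': 415.9282203105506, 'fy': 415.9282203105506, 'cx': 318.807596099724, 'cy': 203.95125969887616, 'R': array([[ 0.94062675, -0.33916037, -0.01384041],
       [-0.19426816, -0.50445122, -0.84130188],
       [ 0.27835445,  0.79403981, -0.54038837]]), 't': array([-518.54508625,  178.67210541,  672.98073857])}
{'time': 0.1, 'joint_pos': array([-7.31881891e+01,  7.51217929e+00,  8.53235565e+01, -8.78519062e-05,
        8.72601051e+01, -4.89253427e+00]), 'qd': array([ 0.05610556, -0.02774872, -0.15762782,  0.04485985, -0.11487008,
        0.09473361]), 'joint_efforts': array([ 7.82983316e-04, -5.70951712e+01, -5.01940978e+01, -1.47705123e-04,
        8.09996476e-03, -5.04625223e-05]), 'tool_pos': array([ 221.77340659, -556.98174492,  230.32978513]), 'tcp_rot': array([-1.79904501e+02, -8.08656609e-03,  2.17043427e+01]), 'ft_force': array([ 0.2017515 , -0.31055836,  0.4419959 ]), 'wrist_torque': array([ 0.01004969,  0.01893736, -0.01419623]), 'grip_force': 0.0, 'finger_gap': 85.26070667191063} 18.700000000000003
```

View pics/top0.png

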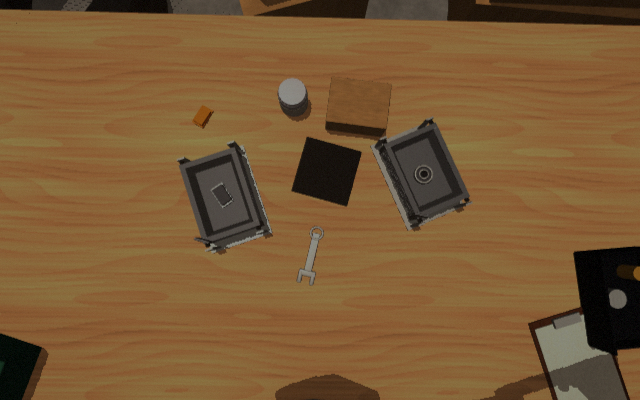

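View pics/side0.png

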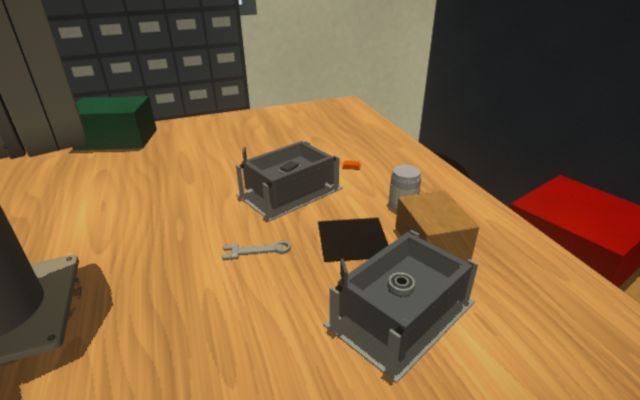

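The bearing (a ring) is at top (424,174) and side (401,284), in the right-hand stack at -y. The brake pad is at top (222,195), in the left-hand stack. The orange block at top (203,117) is the look-alike. Next I'll confirm with one enlarged crop.

Run:
```python
import cv2,numpy as np
a=cv2.imread("pics/top0.png")[110:240,360:480]; b=cv2.imread("pics/side0.png")[220:390,315:485]
g=lambda m:np.clip(m.astype(float)*1.6,0,255).astype(np.uint8)
a=cv2.resize(g(a),(480,520),interpolation=2)[:, :390+90]; b=cv2.resize(g(b),(320,320),interpolation=2)
o=np.zeros((520,800,3),np.uint8); o[:,:480]=a; o[:320,480:]=b
cv2.imwrite("pics/crop1.png",o)
```

```text
(no output)
```

View pics/crop1.png

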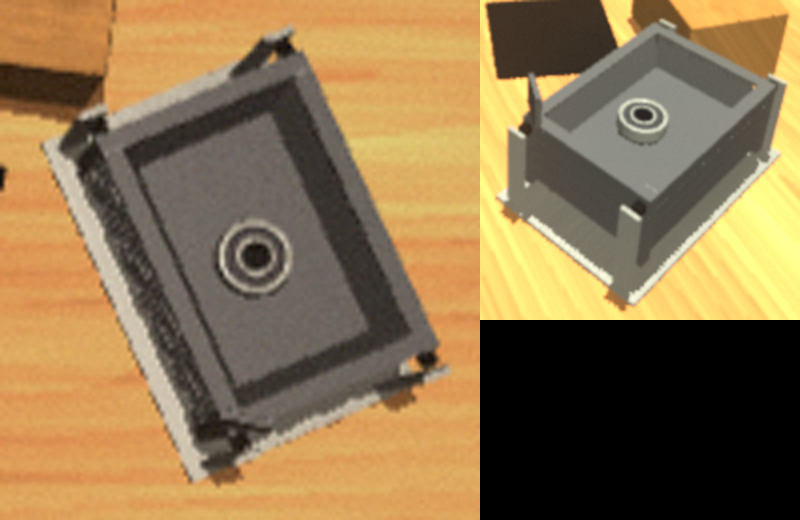

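The crop confirms it: this stack's top tray holds the round ringed bearing. The tab stands at its near, mat-side corner, at top (421,217) and side (343,260). Next I'll compute the poses.

```bash
cat > h.py <<'E'
from bench import r
import numpy as np, cv2
def ray(n,u,v):
    p=r.camera_params(n); R=np.array(p["R"]);t=np.array(p["t"])
    return -R.T@t, R.T@np.array([(u-p["cx"])/p["fx"],(v-p["cy"])/p["fy"],1])
def onz(n,u,v,z):
    c,d=ray(n,u,v); return c+d*(z-c[2])/d[2]
def proj(n,X):
    p=r.camera_params(n); c=np.array(p["R"])@X+p["t"]; return p["fx"]*c[0]/c[2]+p["cx"],p["fy"]*c[1]/c[2]+p["cy"]
def tri(a,b):
    (c,d),(e,f)=ray("top",*a),ray("side",*b)
    s=np.linalg.lstsq(np.c_[d,-f],e-c,rcond=None)[0]; P,Q=c+s[0]*d,e+s[1]*f
    return (P+Q)/2,np.linalg.norm(P-Q)
E
python3 - <<'E'
from h import *
np.set_printoptions(precision=1,suppress=True)
im=cv2.imread("pics/top0.png")
pc=[(303,55,85,-60),(105,125,85,60),(437,348,-85,-60)]
W=np.array([onz("top",360+a/4-.4,110+b/4-.4,86)[:2] for a,b,_,_ in pc]); L=np.array([q[2:] for q in pc],float)
Wm,Lm=W.mean(0),L.mean(0); A=W-Wm;B=L-Lm
th=np.arctan2((B[:,0]*A[:,1]-B[:,1]*A[:,0]).sum(),(A*B).sum())
R=np.array([[np.cos(th),-np.sin(th)],[np.sin(th),np.cos(th)]]); c=Wm-R@Lm
print(W,"yaw",np.degrees(th),"c",c,"res",W-(L@R.T+c))
tab=R@[-79,54]+c; far=R@[80,-55]+c
d=R@[-170,120]
print("tab",tab,"far",far,"thin dir deg",np.degrees(np.arctan2(d[1],d[0])))
print("proj top",proj("top",np.r_[tab,116]),"side",proj("side",np.r_[tab,116]))
print("tri",tri((421,217),(342.6,260)))
m=(im.max(2)<30).astype(np.uint8); m[:, :270]=0;m[:,368:]=0;m[:125]=0;m[215:]=0
k=max(cv2.findContours(m,0,2)[0],key=cv2.contourArea); q=cv2.minAreaRect(k); print(q, onz("top",*q[0],4))
print("bearing",onz("top",424,174,70))
E
```

```text
[[ 710.1 -245.7]
 [ 670.7 -141.5]
 [ 557.  -313.3]] yaw 22.045114427796662 c [ 612.1 -225.6] res [[-3.3  3.6]
 [ 2.3 -3.4]
 [ 1.1 -0.2]]
tab [ 518.7 -205.2] far [ 706.9 -246.6] thin dir deg 166.82752145960393
proj top (np.float64(420.49604450546383), np.float64(213.61880348138993)) side (np.float64(345.03407268494715), np.float64(262.8842012001683))
tri (array([ 513.2, -205. ,  122.6]), np.float64(3.1354142494597528))
((326.48138427734375, 170.96705627441406), (56.36580276489258, 55.241695404052734), 15.52410888671875) [617.6 -20.7   4. ]
bearing [ 604.8 -224.9   70. ]
```

```bash
python3 -m handwheel '[[0,0,0,-7.9],[0,0,0,-7.9],[0,0,0,-7.9],[0,0,0,-7.9],[0,0,0,-7.9],[0,0,0,-7.9],[0,0,0,-7.9],[0.01,0.005,0,0],[0.02,0.01,0,0]]' 0.06 20 && python3 -m handwheel '[[0.034,0.017,0,0],[0.034,0.017,0,0],[0.034,0.017,0,0],[0.034,0.017,0,0],[0.034,0.017,0,0],[0.034,0.017,0,0],[0.034,0.017,0,0],[0.034,0.017,0,0],[0.034,0.017,0,0],[0.034,0.017,0,0]]' && python3 -m handwheel '[[0.02,0.012,0.02,0],[0.015,0.008,0.03,0],[0,0,0.03,0],[0,0,0,0],[0,0,0,0]]'
```

```text
time: 1.0
tool_pos: [242.9, -531.3, 230.7]
tcp_rot: [-180.0, -0.0, 76.6]
ft_force: [0.7, -0.1, -0.2]
finger_gap: 59.7
grip_force: 0.0
time: 2.0
tool_pos: [486.0, -236.3, 231.1]
tcp_rot: [-180.0, -0.0, 76.7]
ft_force: [0.7, -0.4, -0.5]
finger_gap: 59.8
grip_force: 0.0
time: 2.5
tool_pos: [512.1, -208.3, 151.2]
tcp_rot: [-179.9, -0.0, 76.9]
ft_force: [0.4, -0.3, 0.8]
finger_gap: 60.1
grip_force: 0.0
```

Run:
```python
from h import *
a=r.snapshot("side")[150:350,270:470,::-1]; b=r.snapshot("top")[110:260,340:490,::-1]
s=r.sense()["tool_pos"]; print(s,proj("side",s),proj("top",s))
g=lambda m:np.clip(m.astype(float)*1.7,0,255).astype(np.uint8)
o=np.zeros((500,800,3),np.uint8); o[:,:500]=cv2.resize(g(a),(500,500),interpolation=2); o[:300,500:]=cv2.resize(g(b),(300,300),interpolation=2)
cv2.imwrite("pics/crop2.png",o)
```

```text
[ 513.53806249 -209.52590951  153.42235488] (np.float64(343.3545916247151), np.float64(244.7105469164601)) (np.float64(427.74942456374094), np.float64(215.39645713614192))
```

View pics/crop2.png

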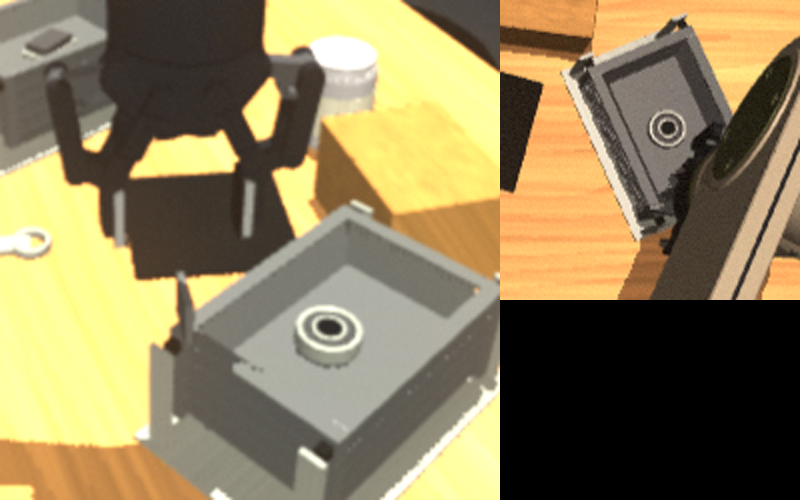

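Run:
```python
from h import *
np.set_printoptions(precision=1,suppress=True)
print(onz("top",418.4,215.6,116),onz("side",342.8,258.8,116))
w=np.array([.227,.974,0])
for c in ([517,-205,116],[513,-205,116],[517,-201,116]):
    for k in(-15,0,15):
        P=np.array(c)+k*w; a=proj("side",P); b=proj("top",P); print(c,k,"crop2",[(a[0]-270)*2.5,(a[1]-150)*2.5],"crop1",[(b[0]-360)*4,(b[1]-110)*4])
o=cv2.imread("pics/top0.png")[205:230,400:435]
e=cv2.imread("pics/side0.png")[250:300,325:365]
g=lambda m:np.clip(m.astype(float)*2,0,255).astype(np.uint8)
f=np.zeros((600,800,3),np.uint8); f[:300,:420]=cv2.resize(g(o),None,fx=12,fy=12,interpolation=0); f[:500,420:780]=cv2.resize(g(e),(360,450),interpolation=0) if 0 else np.pad(cv2.resize(g(e),(360,450),interpolation=0),((0,50),(0,0),(0,0)))
cv2.imwrite("pics/crop3.png",f)
```

```text
[ 514.7 -201.   116. ] [ 519.1 -195.8  116. ]
[517, -205, 116] -15 crop2 [np.float64(189.25985226767168), np.float64(300.2937793842294)] crop1 [np.float64(271.07856022651686), np.float64(425.18972333936006)]
[517, -205, 116] 0 crop2 [np.float64(184.75234061801316), np.float64(282.6633823941894)] crop1 [np.float64(241.58986456409343), np.float64(417.82197420899524)]
[517, -205, 116] 15 crop2 [np.float64(180.43213290743623), np.float64(265.7655942270361)] crop1 [np.float64(212.10617628869045), np.float64(410.45547617402644)]
[513, -205, 116] -15 crop2 [np.float64(182.61793500819408), np.float64(302.0110751772188)] crop1 [np.float64(271.1630166365319), np.float64(433.29577364885483)]
[513, -205, 116] 0 crop2 [np.float64(178.2431135728774), np.float64(284.3109188662939)] crop1 [np.float64(241.65957529004572), np.float64(425.9236534682003)]
[513, -205, 116] 15 crop2 [np.float64(174.05041804858925), np.float64(267.34762853747486)] crop1 [np.float64(212.16114633824122), np.float64(418.5527857507943)]
[517, -201, 116] -15 crop2 [np.float64(186.46933665792716), np.float64(295.78639628478516)] crop1 [np.float64(263.02323266785106), np.float64(425.0606088300236)]
[517, -201, 116] 0 crop2 [np.float64(182.04479461117216), np.float64(278.3453001252761)] crop1 [np.float64(233.53247309446692), np.float64(417.69218408664574)]
[517, -201, 116] 15 crop2 [np.float64(177.80314700960844), np.float64(261.6251553256842)] crop1 [np.float64(204.0467217251853), np.float64(410.32501066997384)]
```

View pics/crop3.png

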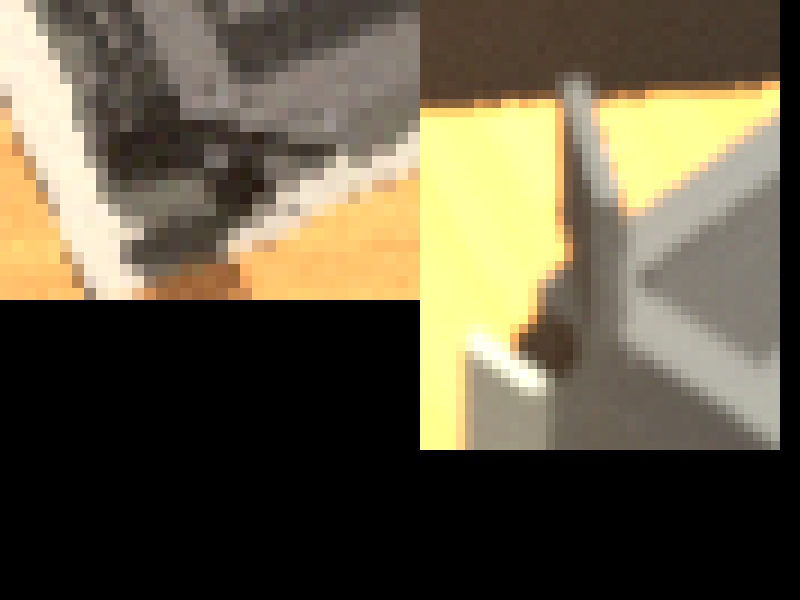

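The side crop shows the tab's top edge from side (342,259) to (345.5,272), and the dark strip in the top view has its middle near (421,217). Together these put the tab at about (515,-207), so I'll shift a few mm, descend and close gently.

```bash
python3 -m handwheel '[[0.0026,0.0023,0,0],[0,0,0.015,0],[0,0,0.015,0],[0,0,0.015,0],[0,0,0.012,0],[0,0,0,0],[0,0,0,0]]' && python3 -m handwheel '[[0,0,0,0],[0,0,0,0],[0,0,0,0],[0,0,0,0],[0,0,0,0]]' 0 20 && python3 -m handwheel '[[0,0,0,0],[0,0,0,0],[0,0,0,0],[0,0,0,0],[0,0,0,0]]'
```

```text
time: 3.3
tool_pos: [515.1, -206.7, 93.6]
tcp_rot: [-179.9, -0.0, 77.0]
ft_force: [0.2, 0.2, 0.5]
finger_gap: 59.9
grip_force: 0.0
time: 3.8
tool_pos: [516.0, -207.2, 94.9]
tcp_rot: [179.9, 0.0, 77.0]
ft_force: [1.5, -0.7, 2.3]
finger_gap: 4.6
grip_force: 22.7
time: 4.3
tool_pos: [516.0, -207.1, 94.8]
tcp_rot: [179.9, 0.0, 77.0]
ft_force: [0.8, -1.4, 6.1]
finger_gap: 5.3
grip_force: 23.3
```

Run:
```python
from h import *
a=r.snapshot("side")[190:390,310:510,::-1]
g=lambda m:np.clip(m.astype(float)*1.7,0,255).astype(np.uint8)
cv2.imwrite("pics/crop4.png",cv2.resize(g(a),(600,600),interpolation=2))
s=r.sense();print(s["wrist_torque"],s["ft_force"])
```

```text
[-0.13866593 -0.03846126  0.41305421] [-0.28265495 -1.1081868   5.5256418 ]
```

View pics/crop4.png

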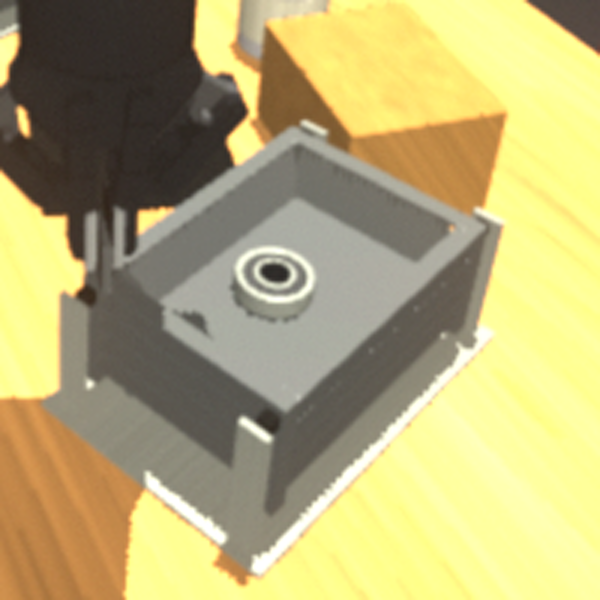

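The pads grip the tab (gap 5.3 mm), the tray is undisturbed, and the bearing sits mid-floor at crop (275,272). Next comes a gentle peel, with a slight shift toward the far corner.

```bash
python3 -m handwheel '[[0,0,-0.001,0],[0,0,-0.001,0],[0,0,-0.001,0],[0,0.0002,-0.001,0],[0,0.0002,-0.001,0],[0,0.0002,-0.001,0],[0,0.0002,-0.001,0],[0,0.0002,-0.001,0]]' && python3 -m handwheel '[[0,0.0002,-0.001,0],[0,0.0002,-0.001,0],[0,0.0002,-0.001,0],[0,0.0002,-0.001,0],[0,0.0002,-0.001,0],[0,0.0002,-0.001,0],[0,0.0002,-0.001,0],[0,0,0,0]]'
python3 - <<'E'
from h import *
a=r.snapshot("side")[190:390,310:510,::-1]
g=lambda m:np.clip(m.astype(float)*1.7,0,255).astype(np.uint8)
cv2.imwrite("pics/crop5.png",cv2.resize(g(a),(600,600),interpolation=2))
s=r.sense();print(s["wrist_torque"],s["ft_force"])
E
```

```text
time: 5.15
tool_pos: [515.8, -206.2, 99.9]
tcp_rot: [-179.9, -0.1, 77.0]
ft_force: [7.7, -1.9, -13.6]
finger_gap: 4.8
grip_force: 20.8
time: 5.95
tool_pos: [516.6, -207.2, 108.7]
tcp_rot: [-179.8, 0.0, 77.0]
ft_force: [-6.3, 0.2, -1.9]
finger_gap: 4.7
grip_force: 24.4
[-0.07280858  1.21900798  0.2553889 ] [-4.13367467e+00  2.86536227e-03 -2.17146335e+00]
```

View pics/crop5.png

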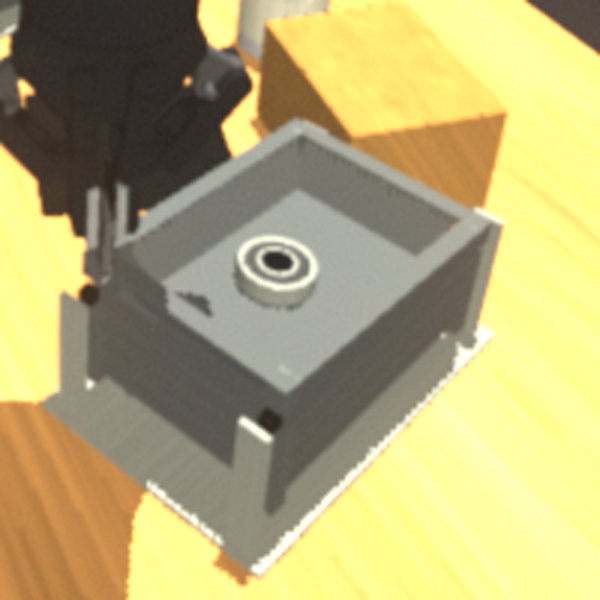

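Run:
```python
from h import *
A=cv2.imread("pics/crop4.png",0);B=cv2.imread("pics/crop5.png",0)
c,sn=np.cos(np.radians(22.5)),np.sin(np.radians(22.5))
for n,l in dict(far=(80,-55),pxpy=(78,50),mxmy=(-78,-50),tab=(-70,45)).items():
    w=np.array([611+c*l[0]-sn*l[1],-226+sn*l[0]+c*l[1],86]); p=proj("side",w); p2=proj("side",w+[0,0,10])
    u,v=int((p[0]-310)*3),int((p[1]-190)*3); h=20
    T=A[v-h:v+h,u-h:u+h]; S=B[v-h-50:v+h+20,u-h-15:u+h+15]
    m=cv2.matchTemplate(S,T,cv2.TM_CCOEFF_NORMED); _,q,_,loc=cv2.minMaxLoc(m)
    print(n,(u,v),"shift",loc[0]-15,loc[1]-50,"q",round(q,2),"10mm up =",3*(p2[1]-p[1]))
```

```text
far (479, 227) shift 0 0 q 0.94 10mm up = -15.261321922585068
pxpy (306, 137) shift -6 -3 q 0.6 10mm up = -14.532541591947592
mxmy (274, 387) shift -15 -29 q 0.99 10mm up = -16.079079034069537
tab (128, 268) shift 2 -21 q 0.97 10mm up = -15.437667593755691
```

The tab corner is about 14 mm up while the far corner has not moved, so the peel is working. I'll continue.

```bash
python3 -m handwheel '[[0,0.0002,-0.001,0],[0,0.0002,-0.001,0],[0,0.0002,-0.001,0],[0,0.0002,-0.001,0],[0,0.0002,-0.001,0],[0,0.0002,-0.001,0],[0,0,0,0]]'
cat > see.py <<'E'
from h import *
import sys
a=r.snapshot("side")[140:390,290:540,::-1]
g=lambda m:np.clip(m.astype(float)*1.7,0,255).astype(np.uint8)
cv2.imwrite(sys.argv[1],cv2.resize(g(a),(600,600),interpolation=2))
s=r.sense();print(s["wrist_torque"],s["ft_force"],s["finger_gap"])
E
python3 see.py pics/crop6.png
```

```text
time: 6.7
tool_pos: [518.8, -207.8, 115.4]
tcp_rot: [-180.0, 0.0, 77.0]
ft_force: [-4.4, -0.5, -3.6]
finger_gap: 5.2
grip_force: 36.8
[-0.17866147  1.47892001  0.27450229] [-5.78998899 -0.28897065 -3.05263789] 4.632421651032222
```

View pics/crop6.png

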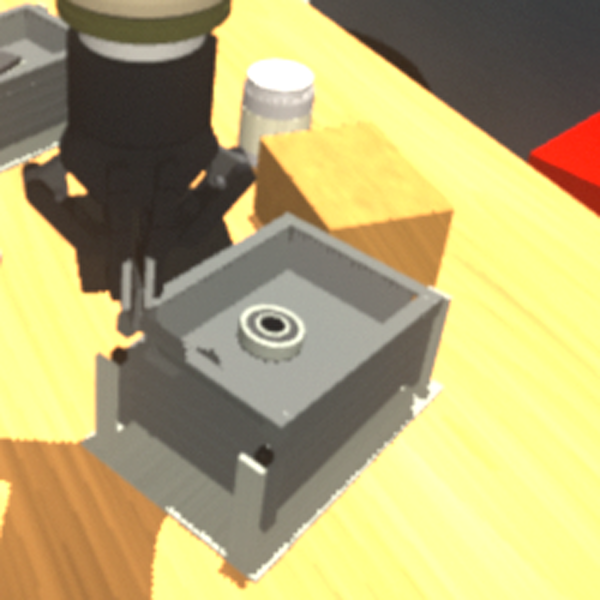

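The tab is about 20 mm up, the far corner still sits at crop (440,297), and the bearing lies at (270,325). Next I'll grip firmer and lift the whole tray slowly.

```bash
python3 -m handwheel '[[0,0,-0.001,0],[0,0,-0.002,0],[0,0,-0.002,0],[0,0,-0.002,0],[0,0,-0.002,0],[0,0,-0.002,0],[0,0,-0.002,0],[0,0,-0.002,0],[0,0,-0.002,0],[0,0,-0.002,0]]' 0 40 &&  python3 -m handwheel '[[0,0,-0.003,0],[0,0,-0.003,0],[0,0,-0.003,0],[0,0,-0.003,0],[0,0,-0.003,0],[0,0,-0.003,0],[0,0,-0.003,0],[0,0,-0.003,0],[0,0,0,0],[0,0,0,0]]' 0 60
python3 see.py pics/crop7.png
```

```text
time: 7.75
tool_pos: [519.1, -207.7, 134.4]
tcp_rot: [-180.0, -0.0, 77.0]
ft_force: [-0.7, -0.1, -1.4]
finger_gap: 4.0
grip_force: 41.2
time: 8.75
tool_pos: [519.1, -207.8, 158.3]
tcp_rot: [180.0, 0.0, 77.0]
ft_force: [-0.2, 0.4, -1.6]
finger_gap: 3.6
grip_force: 64.2
[-0.00943989  0.12768014 -0.00781344] [ 0.8990171  -1.02861854 -0.94636883] 3.41080203159547
```

View pics/crop7.png

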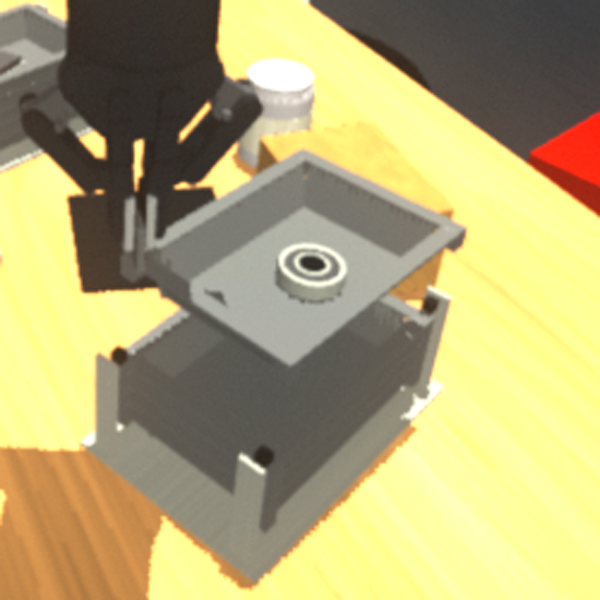

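The tray is free and about level, the bearing is in it at crop (312,263), and the tray below stayed in the stack. Next I'll raise it and carry it over the mat, with gentle ramps.

```bash
python3 -m handwheel '[[0,0,-0.005,0],[0,0,-0.009,0],[0,0,-0.01,0],[0,0,-0.012,0],[0,0,-0.012,0],[0,0,-0.01,0],[0,0,-0.01,0],[0,0,-0.008,0],[0,0,-0.004,0],[0,0,0,0]]' && python3 -m handwheel '[[0.003,-0.0006,0,0],[0.006,-0.0012,0,0],[0.009,-0.0018,0,0],[0.011,-0.0023,0,0],[0.011,-0.0023,0,0],[0.011,-0.0023,0,0],[0.011,-0.0023,0,0],[0.011,-0.0023,0,0],[0.011,-0.0023,0,0],[0.011,-0.0023,0,0]]' && python3 -m handwheel '[[0.011,-0.0023,0,0],[0.011,-0.0023,0,0],[0.011,-0.0023,0,0],[0.011,-0.0023,0,0],[0.011,-0.0023,0,0],[0.011,-0.0023,0,0],[0.011,-0.0023,0,0],[0.011,-0.0023,0,0],[0.009,-0.0018,0,0],[0.006,-0.0012,0,0]]' && python3 -m handwheel '[[0.004,-0.0006,0,0],[0.001,0,0,0],[0,0,0,0],[0,0,0,0],[0,0,0,0],[0,0,0,0]]'
python3 - <<'E'
from h import *
a=r.snapshot("side")[:,:,::-1]; b=r.snapshot("top")[:,:,::-1]; cv2.imwrite("pics/topF.png",b)
g=lambda m:np.clip(m.astype(float)*1.6,0,255).astype(np.uint8)
o=np.zeros((600,800,3),np.uint8); o[:400,:400]=cv2.resize(g(a)[100:300,220:420],(400,400)); o[:600,400:]=cv2.resize(g(b)[60:285,250:400],(400,600))
cv2.imwrite("pics/fin.png",o); s=r.sense(); print(s["time"],s["tool_pos"],s["finger_gap"],s["grip_force"])
E
```

```text
time: 9.8
tool_pos: [519.3, -207.9, 239.0]
tcp_rot: [179.9, 0.0, 77.0]
ft_force: [0.7, 0.0, -0.7]
finger_gap: 3.4
grip_force: 64.2
time: 10.8
tool_pos: [521.3, -109.8, 238.3]
tcp_rot: [180.0, 0.0, 77.0]
ft_force: [0.1, 0.7, -1.3]
finger_gap: 3.3
grip_force: 64.1
time: 11.8
tool_pos: [523.6, -4.6, 238.3]
tcp_rot: [180.0, -0.0, 77.0]
ft_force: [-0.1, 0.9, -2.0]
finger_gap: 3.7
grip_force: 64.1
time: 12.4
tool_pos: [524.1, -0.9, 238.3]
tcp_rot: [-180.0, 0.0, 77.0]
ft_force: [-0.3, -0.8, -1.2]
finger_gap: 3.5
grip_force: 64.1
12.5 [524.09258147  -0.73780471 238.29105   ] 3.5058913500231097 64.09217119216919
```

View pics/fin.png

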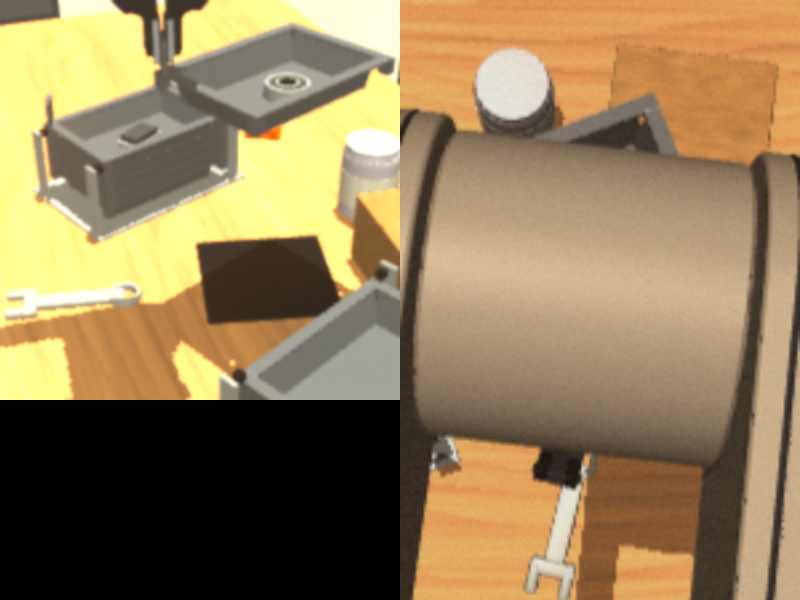

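Run:
```python
from h import *
np.set_printoptions(precision=1,suppress=True)
print("far tri",tri((345.6,95.6),(416,129)),onz("top",345.6,95.6,230))
c,s=np.cos(np.radians(22.5)),np.sin(np.radians(22.5))
for l in((85,-60),(85,60),(-85,-60)):
    w=np.array([617.8+c*l[0]-s*l[1],-20.5+s*l[0]+c*l[1],230]);p=proj("side",w);print(l,w,"in fin.png",[(p[0]-220)*2,(p[1]-100)*2])
```

```text
far tri (array([716.1, -46.5, 227.9]), np.float64(2.5072549498193415)) [716.6 -46.9 230. ]
(85, -60) [719.3 -43.4 230. ] in fin.png [np.float64(395.0604914579045), np.float64(53.43283920122283)]
(85, 60) [673.4  67.5 230. ] in fin.png [np.float64(291.1355703110313), np.float64(18.637332638116447)]
(-85, -60) [ 562.2 -108.5  230. ] in fin.png [np.float64(256.6140006539729), np.float64(114.73185541592738)]
```

The tray's corners lie within about 4 mm of where they should be. It is level, centred and still, so I'll hand it in.

```bash
python3 -c "
from bench import r
print(r.sense()['qd'].round(2)); print(r.hand_in())"
```

```text
[ 0.1   0.11 -0.01  0.01  0.11 -0.01]
the job is handed in; nothing more can be done
None
```

I peeled the bearing's tray off by its tab and handed the job in with it held about level, roughly 20 cm above the bench over the mat, bearing still inside, other tray left in its stack (judge's result not shown).

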